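Sweep the dropped nut out from under the wire rack

ROBOT

A 7-joint arm with a two-finger parallel gripper is mounted at the origin on a cart in front of the work surface, level with it; the furniture and walls round the work are solid. World frame = base frame: x ahead of the robot, y to its left, z up, the work surface at z = 0. Lengths are in m, angles in degrees, forces in N, time in s.
With the tool pointing down it reaches from about 0.425 to 0.825 m from the base axis. Payload 3.6 kg.
Tool frame: the origin (TCP) lies between the finger pads; the fingertips stand env.tips_ahead ahead of it and the grasp point (between the pads) lies 3 mm ahead of it (env.tips_ahead is the distance from the TCP to the fingertips, in m); x points along the fingers, y is the direction in which the jaws open and shut, and the axes are right-handed (so a half turn about x gives the same grasp; the last joint's range is limited). The gripper opens to 93 mm and grips with 3 to 60 N. Pads are 15 mm wide; open, the fingers measure 128 mm over their backs; the gripper's body (75 mm by 188 mm) begins 65 mm behind the grasp point.
Start: joints at [-64.658, 35.231, -0.722, 81.555, 0.464, 63.22, -2.315], TCP at [0.294, 0.58, 0.241] pointing down, gripper open.
Joint ranges: [-178.69, 178.69], [-17.37, 117.87], [-77.05, 75.6], [15.02, 138.74], [-78.02, 258.01], [0.78, 113.62], [-162.83, 162.83]. Speed limits (degrees/s): [159.86, 159.86, 180, 180, 180, 180, 180].

INTERFACE

Orientations are given as a 3x3 rotation matrix whose columns are the frame's x, y, z axes.
In Python, from workcell import env gives the robot as it stands.
- The arm moves only by the tool drive_tool, never from a script. Its argument "increments" is a list of rows, each a list of 7 numbers: the turn, a rotation vector about the world's x, y, z in units of 8 degrees (1.0 is 8 degrees), then the shift along the world's x, y, z in units of 30 mm (1.0 is 30 mm), then the closure in counts, from 0 (fully open) to 255 (shut). A call has 1 to 12 rows; each row shifts and turns the commanded pose from where the row before left it; what a row does not reach is not made up. A row lasts 1/8 s, in which the tool goes at most 62.5 mm and 10.7 degrees, less where a joint would pass 70% of its speed; a pose out of reach is approached as far as the arm can. A call is refused whole if a number of a shift passes 1 or a number of a turn 1, either way. A call with a gripper value outside its range is refused whole. The fingers move at their own pace and stop on an object; "squeeze" is the grip in N (left out, the last holds). Time passes only in rows, so rows that do not move let the fingers close. It gives the time, the measured TCP pose, the force and the opening at its end, in the units of the state.
- env.read_state(): the state, without advancing time (a new reading comes with each control period).
- env.snapshot(name): name is "scene" or "side" or "wrist"; returns the picture (420x560x3 uint8, red, green, blue); there is no depth.
- env.get_calibration(name): a dict with "K" (3x3 intrinsics, pixels), "cam_to_world" (4x4, takes a point from camera to world coordinates). Camera axes: x right, y up, looking along -z (the intrinsics and any distortion apply to the point x, -y, -z); pixel columns grow to the right and rows downward; lengths in m; the calibration is good to about 2 mm. A picture is of the moment at which its call begins: read the wrist's pose just before it. get_calibration takes no time and is no camera call; for the wrist camera it gives the pose at the moment of the call.
- env.finish_job(): hands the job in, once; it reports no verdict.
The state is a dict: "t": time; "joint_positions": joint angles; "dq": joint speeds; "joint_torque": joint torques, N m; "eef_pos": TCP position; "tcp_rot": TCP orientation; "contact_force": force on the tool from outside, world axes, zero at the start; "torque": the same for the moment, N m; "grip_width": finger opening in m.
Only numpy, scipy, OpenCV 4.12 (cv2) and the standard library are available. Lean on these libraries where they do the work, as an engineer would, in place of code of your own. Each camera call takes 0.05 s, during which the arm holds its last target.

TASK

A wheel nut has ended up under the low blue wire rack, where fingers do not fit. Take the flat adjusting bar by its dark blue grip, reach under the rack with its bare blade and sweep the nut along the bench until it lies completely out in the open, close beside or in front of the rack. Then let the bar lie on the bench clear of the rack, and leave the spare nut on the open bench alone.

Things in the scene. Friction and masses are not known exactly. Their poses are not given: they have to be found in the camera images.
- bar_grip (a point): Loose flat steel bar, 228 mm long, about 0.19 kg, flat on the bench left of the rack; one half is a dark blue grip 20 mm wide, 8 mm thick, the other a bare steel blade. This point: in the blue grip, 4 mm above its underside, 64 mm from the grip's free end, near the balance point; grasp here across the width. y axis: along the bar to the blade's tip; x: across; z: up.
- bar_tip (a point): Blade end of that bar: 162 mm from bar_grip along the bar's y axis, 2 mm short of the very end, 3 mm above the grip's underside. The blade is 105 mm long, 16 mm wide, 4 mm thick, its underside 1 mm above the grip's.
- nut_center (a point): The dropped wheel nut, plain steel hexagon 22 mm over flats (24 mm over corners), 12 mm high, about 0.035 kg, loose on the bench under the rack and seen between the rack's wires; the point is its centre, 6 mm above its underside.
- spare_nut_center (a point): Centre of an identical spare nut lying in the open on the bench towards the vice, right of the rack and nearer the robot; it stays where it is.
- rack: Low blue wire rack, fixed. Origin: bench top below the deck's middle; x to its back (away from the robot), y to its left end, z up. Deck x -70 to 70, y -90 to 90 mm, wires along x with 15 mm gaps, underside 50 and top 60 mm high. Front and both ends are open; only behind x = 40 mm, at the back corners, stand 80 mm posts with feet and braces. A rubber boot and a spring lie fixed on top.
Things that resemble listed ones, but are neither listed nor needed, are in the scene too. Leave any yellow look-alike of the part that bears bar_grip alone.

How it is judged (in metres and radians):
On the way, in this order (a step that is already met when the one before it is completed fails the run):
1. the bar's blade reaches under the rack (x of bar_tip in the frame of rack between -0.05 and 0.09 m and y of bar_tip in the frame of rack between -0.09 and 0.09 m and height (world z) of bar_tip below 0.05 m), for 0.1 s.
2. the nut is completely out from under the rack, at its front or at one end ((x of nut_center in the frame of rack below -0.083 m or y of nut_center in the frame of rack above 0.103 m or y of nut_center in the frame of rack below -0.103 m) and horizontal distance between nut_center and rack below 0.25 m), for 0.1 s.
At the end, for the whole second after the job is handed in: The nut lies on the bench, wholly in front of the rack's front edge or beyond one of its ends (its centre at least 13 mm outside the deck's outline and within 250 mm of the rack's middle); the bar lies on the bench, let go, its blade tip not under the rack (all of step 2 and height (world z) of nut_center below 0.02 m and not (x of bar_tip in the frame of rack between -0.07 and 0.07 m and y of bar_tip in the frame of rack between -0.09 and 0.09 m) and height (world z) of each of bar_tip, bar_grip below 0.03 m); the robot touches nothing.
It fails at once if the spare nut is moved more than 20 mm (distance of spare_nut_center from where it was at the start of the episode above 0.02 m).
It fails at once if the dropped nut is thrown or lifted off the bench instead of swept (height (world z) of nut_center above 0.04 m).
It also fails if it takes over 38 s, if anything falls off the work surface, if the arm or the gripper's body presses on something with over 40 N, if the wrist force passes 120 N, or if a joint passes its speed limit or range.

## Working session

There is one attempt and no reset: what is moved stays moved. The work goes in short steps, Python scripts to look and compute and a tool call to move; the robot and the scene stay as the last step left them, time stands still between calls to the robot, and variables do not carry over. Pictures are saved under pics/ and viewed, and the job is handed in when it is done.

Besides the shell and the picture viewer there is one more tool, called after "Request:" by a JSON object that holds its "op" and its "data", one argument or row to a line. drive_tool: Moves the arm, as the interface text tells. Its arguments: {"type":"object","properties":{"increments":{"type":"array"},"squeeze":{"type":"number"}},"required":["increments"]}

```bash
ls; mkdir -p pics; cat > h.py <<'E'
import numpy as np, cv2
from workcell import env
def snap(n,f):
    c=env.get_calibration(n); im=env.snapshot(n); cv2.imwrite(f,im[:,:,::-1]); return im,c
def ray(c,u,v):
    K=np.array(c["K"]);T=np.array(c["cam_to_world"])
    d=np.linalg.inv(K)@[u,v,1]; d=T[:3,:3]@[d[0],-d[1],-d[2]]
    return T[:3,3],d
def plane(c,u,v,z):
    o,d=ray(c,u,v); return o+d*(z-o[2])/d[2]
def proj(c,p):
    K=np.array(c["K"]);T=np.array(c["cam_to_world"])
    q=T[:3,:3].T@(np.array(p)-T[:3,3]); q=K@[q[0],-q[1],-q[2]]; return q[:2]/q[2]
E
python3 - <<'E'
from h import *
np.set_printoptions(precision=3,suppress=True)
for n in("scene","side","wrist"):
    im,c=snap(n,f"pics/{n}0.png"); print(n,c)
print(env.read_state(),env.tips_ahead)
E
```

```text
pics
scene {'K': array([[513.462,   0.   , 282.86 ],
       [  0.   , 513.462, 210.98 ],
       [  0.   ,   0.   ,   1.   ]]), 'cam_to_world': array([[ 0.476,  0.665, -0.575, -0.205],
       [-0.879,  0.349, -0.324, -0.362],
       [-0.015,  0.66 ,  0.751,  0.992],
       [ 0.   ,  0.   ,  0.   ,  1.   ]])}
side {'K': array([[530.618,   0.   , 282.427],
       [  0.   , 530.618, 213.124],
       [  0.   ,   0.   ,   1.   ]]), 'cam_to_world': array([[-0.858,  0.179, -0.481, -0.192],
       [-0.513, -0.336,  0.79 ,  1.21 ],
       [-0.02 ,  0.925,  0.38 ,  0.607],
       [ 0.   ,  0.   ,  0.   ,  1.   ]])}
wrist {'K': array([[325.004,   0.   , 285.629],
       [  0.   , 325.004, 208.229],
       [  0.   ,   0.   ,   1.   ]]), 'cam_to_world': array([[ 0.452, -0.861, -0.233,  0.228],
       [ 0.892,  0.435,  0.122,  0.613],
       [-0.003, -0.263,  0.965,  0.383],
       [ 0.   ,  0.   ,  0.   ,  1.   ]])}
{'t': 0.15, 'joint_positions': array([-64.66 ,  35.275,  -0.724,  81.617,   0.464,  63.221,  -2.314]), 'dq': array([-0.048, -0.172,  0.02 , -0.234, -0.074, -0.042,  0.133]), 'joint_torque': array([  0.   , -45.935,   0.209, -16.594,  -0.061,   0.018,   0.   ]), 'eef_pos': array([0.293, 0.579, 0.24 ]), 'tcp_rot': array([[-0.001,  0.452,  0.892],
       [-0.002,  0.892, -0.452],
       [-1.   , -0.002,  0.   ]]), 'contact_force': array([ 0.22 , -0.067,  0.302]), 'torque': array([-0.02 ,  0.036,  0.023]), 'grip_width': 0.09304761237882862} 0.022
```

View pics/scene0.png

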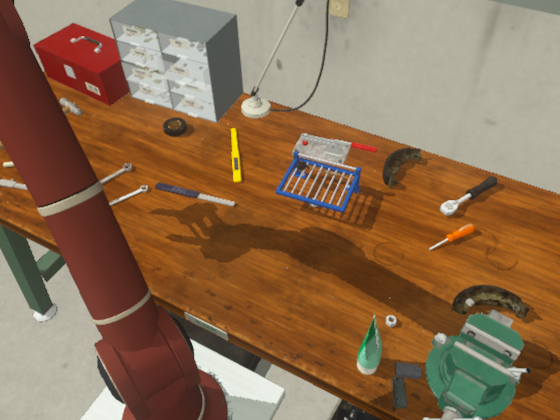

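View pics/side0.png

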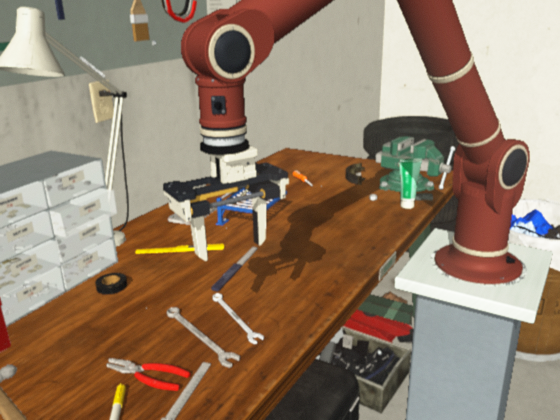

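View pics/wrist0.png

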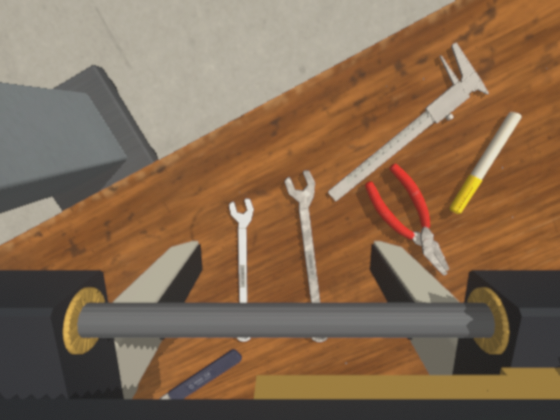

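The dark blue grip is at scene (178,190), with its steel blade running to (234,205). The yellow look-alike is at (236,155), the rack around (318,185), and the spare nut at (391,321). I'll take close crops next.

```bash
python3 - <<'E'
import cv2
a=cv2.imread('pics/scene0.png')
cv2.imwrite('pics/c1.png',cv2.resize(a[120:220,255:385],None,fx=6,fy=6,interpolation=2))
cv2.imwrite('pics/c2.png',cv2.resize(a[170:220,145:245],None,fx=8,fy=8,interpolation=2))
E
```

```text
(no output)
```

View pics/c1.png

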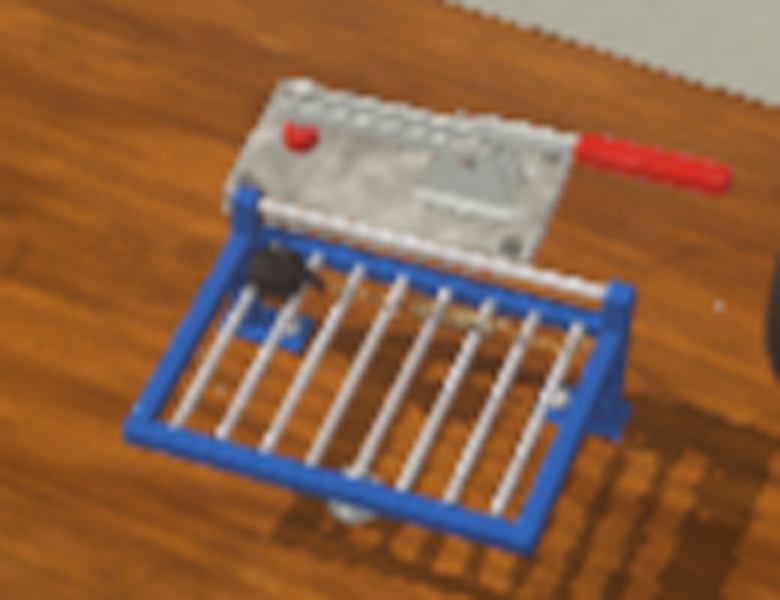

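View pics/c2.png

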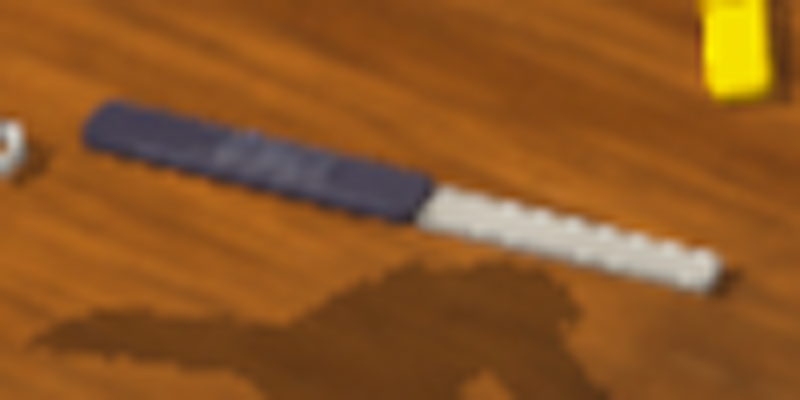

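```bash
python3 - <<'E'
from h import *
np.set_printoptions(precision=3,suppress=True)
c=env.get_calibration("scene")
def P(n,u,v,z): p=plane(c,u,v,z);print(n,p); return p
o=(255,120)
f=lambda x,y,s=6,o=o:(x/s+o[0],y/s+o[1])
A=P('FL',*f(127,428),.06);B=P('FR',*f(532,545),.055);print(np.linalg.norm(A-B))
BL=P('BL',*f(245,235),.06);BR=P('BR',*f(612,330),.06)
print(np.linalg.norm(A-BL),np.linalg.norm(B-BR),np.linalg.norm(BL-BR))
P('nut bottom visible',*f(352,520),.0); P('nut',*f(352,500),.006)
o2=(145,170)
g=lambda x,y:f(x,y,8,o2)
e=P('grip end',*g(95,125),.006); j=P('joint',*g(425,203),.006); t=P('tip',*g(715,272),.004)
print(np.linalg.norm(e-t),np.linalg.norm(e-j))
P('spare',391,321,.006); P('yellow',236,155,.006);P('yellow',238,181,.006);P('yel',234,129,.006)
E
```

```text
FL [0.559 0.086 0.06 ]
FR [ 0.582 -0.088  0.055]
0.1758446232103187
BL [0.686 0.097 0.06 ]
BR [ 0.706 -0.07   0.06 ]
0.12752238322452708 0.125355630844726 0.16789601612424251
nut bottom visible [0.605 0.003 0.   ]
nut [0.61  0.006 0.006]
grip end [0.473 0.407 0.006]
joint [0.495 0.288 0.006]
tip [0.514 0.188 0.004]
0.22307562866674724 0.12110298536699834
spare [ 0.382 -0.291  0.006]
yellow [0.674 0.282 0.006]
yellow [0.589 0.222 0.006]
yel [0.769 0.348 0.006]
```

Candidates:
- **Bar:** the blue grip with steel blade at (160-235, 185-205) is the right one. The yellow tool at (236,155) and the wrenches at (115,175) and (130,193) are not.
- **Nut:** the pale blob under the front rail at (313,203) is the dropped nut. The bolt-like specks at the rack feet, (303,174) and (347,186), are not. The nut at (391,321) is the spare.

I'll look at the rack from above with the wrist camera first.

Request:
{"op": "drive_tool", "data": {
  "increments": [
    [0, 0, -0.94, 0.46, -0.98, 0.1, 0],
    [0, 0, -0.94, 0.46, -0.98, 0.1, 0],
    [0, 0, -0.94, 0.46, -0.98, 0.1, 0],
    [0, 0, -0.94, 0.46, -0.98, 0.1, 0],
    [0, 0, -0.94, 0.46, -0.98, 0.1, 0],
    [0, 0, -0.94, 0.46, -0.98, 0.1, 0],
    [0, 0, -0.94, 0.46, -0.98, 0.1, 0],
    [0, 0, 0, 0.46, -0.98, 0.1, 0],
    [0, 0, 0, 0.46, -0.98, 0.1, 0],
    [0, 0, 0, 0.46, -0.98, 0.1, 0],
    [0, 0, 0, 0.46, -0.98, 0.1, 0],
    [0, 0, 0, 0.46, -0.98, 0.1, 0]
  ]
}}

```text
t: 1.65
eef_pos: [0.4594, 0.226, 0.2766]
tcp_rot: [[-0.0, 0.983, 0.182], [-0.0, 0.182, -0.983], [-1.0, -0.001, 0.0]]
contact_force: [0.7, 0.1, -0.3]
grip_width: 0.0932
```

Request:
{"op": "drive_tool", "data": {
  "increments": [
    [0, 0, 0, 0.46, -0.98, 0, 0],
    [0, 0, 0, 0.46, -0.98, 0, 0],
    [0, 0, 0, 0.46, -0.98, 0, 0],
    [0, 0, 0, 0.46, -0.98, 0, 0],
    [0, 0, 0, 0.46, -0.98, 0, 0],
    [0, 0, 0, 0.46, -0.98, 0, 0],
    [0, 0, 0, 0.46, -0.98, 0, 0],
    [0, 0, 0, 0.46, -0.98, 0, 0],
    [0, 0, 0, 0.46, -0.98, 0, 0],
    [0, 0, 0, 0.4, -0.8, 0, 0],
    [0, 0, 0, 0, 0, 0, 0]
  ]
}}

```text
t: 3.02
eef_pos: [0.5953, -0.0641, 0.2761]
tcp_rot: [[-0.001, 0.984, 0.178], [-0.001, 0.178, -0.984], [-1.0, -0.001, 0.001]]
contact_force: [-0.7, -0.3, 0.3]
grip_width: 0.093
```

```bash
python3 - <<'E'
from h import *
s=env.read_state();print(s['t'],s['eef_pos'],s['tcp_rot'])
im,c=snap("wrist","pics/w1.png")
import pickle;pickle.dump(c,open('w1.pkl','wb'))
snap("scene","pics/s1.png")
E
```

```text
3.025 [ 0.59533581 -0.06410501  0.2761416 ] [[-8.99575130e-04  9.84028106e-01  1.78010889e-01]
 [-1.47202613e-03  1.78009465e-01 -9.84027674e-01]
 [-9.99998512e-01 -1.14724350e-03  1.28838220e-03]]
```

View pics/w1.png

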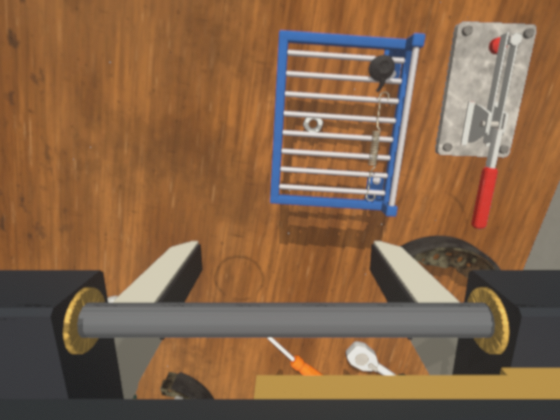

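The overhead wrist view shows the nut between the wires at (313,125). The rack corners are at about (281,33), (272,203), (385,208) and (410,44).

```bash
python3 - <<'E'
from h import *
import pickle
c=pickle.load(open('w1.pkl','rb'))
np.set_printoptions(precision=4,suppress=True)
im=cv2.imread('pics/w1.png')
cv2.imwrite('pics/w1c.png',cv2.resize(im[20:225,255:435],None,fx=3,fy=3,interpolation=2))
hsv=cv2.cvtColor(im,cv2.COLOR_BGR2HSV)
m=cv2.inRange(hsv,(105,150,60),(125,255,255)); m[230:]=0
m[:, :]=m
cn,_=cv2.findContours(m,0,2); k=max(cn,key=cv2.contourArea); 
# front rail: left-most pixels per row
W=[]
ys=range(60,190)
for y in ys:
    x=np.where(m[y,260:300])[0]
    if len(x): W.append(plane(c,x.min()+260-.5,y,.06))
W=np.array(W); p=np.polyfit(W[:,1],W[:,0],1); res=W[:,0]-np.polyval(p,W[:,1]);print('front line x=',p,res.std())
for n,u,v in(('FL',280,31.5),('FR',271.5,204)):print(n,plane(c,u,v,.06))
for z in (.006,.012):print('nut',plane(c,313,125,z))
E
```

```text
front line x= [-0.1198  0.5724] 0.0003266362886014575
FL [0.5613 0.09   0.06  ]
FR [ 0.5826 -0.0871  0.06  ]
nut [0.6162 0.007  0.006 ]
nut [0.6157 0.007  0.012 ]
```

View pics/w1c.png

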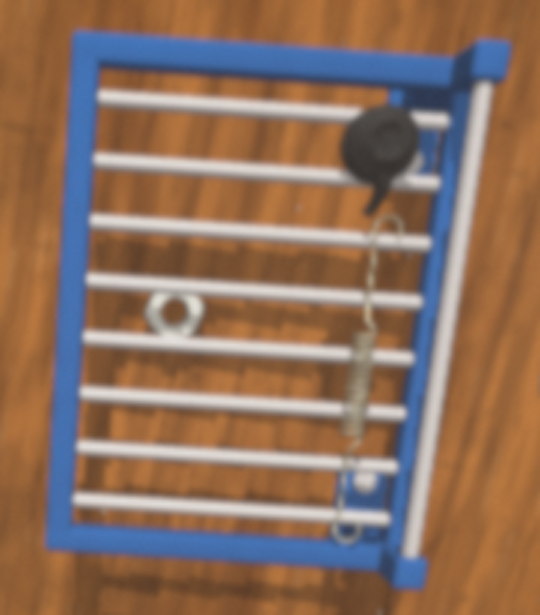

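Request:
{"op": "drive_tool", "data": {
  "increments": [
    [0, 0, 0, -0.29, 0.94, 0, 0],
    [0, 0, 0, -0.29, 0.94, 0, 0],
    [0, 0, 0, -0.29, 0.94, 0, 0],
    [0, 0, 0, -0.29, 0.94, 0, 0],
    [0, 0, 0, -0.29, 0.94, 0, 0],
    [0, 0, 0, -0.29, 0.94, -0.5, 0],
    [0, 0, 0, -0.29, 0.94, -0.5, 0],
    [0, 0, 0, -0.29, 0.94, -0.5, 0],
    [0, 0, 0, -0.29, 0.94, -0.5, 0],
    [0, 0, 0, -0.29, 0.94, -0.5, 0],
    [0, 0, 0, -0.29, 0.94, 0, 0],
    [0, 0, 0, 0, 0, 0, 0]
  ]
}}

```text
t: 4.62
eef_pos: [0.4971, 0.2532, 0.2013]
tcp_rot: [[-0.002, 0.982, 0.191], [0.002, 0.191, -0.982], [-1.0, -0.002, -0.003]]
contact_force: [0.3, -0.1, 0.6]
grip_width: 0.0928
```

```bash
python3 - <<'E'
from h import *
np.set_printoptions(precision=4,suppress=True)
s=env.read_state();print(s['t'],s['eef_pos'])
im,c=snap("wrist","pics/w2.png")
import pickle;pickle.dump(c,open('w2.pkl','wb'))
hsv=cv2.cvtColor(im,cv2.COLOR_RGB2HSV)
m=cv2.inRange(hsv,(108,50,30),(135,255,160)); m[240:]=0
for k in cv2.findContours(m,0,2)[0]:
    if cv2.contourArea(k)>150:
        r=cv2.minAreaRect(k);print(r)
        b=cv2.boxPoints(r); print(np.array([plane(c,*q,.008) for q in b]))
E
```

```text
4.625 [0.4971 0.2532 0.2013]
```

View pics/w2.png

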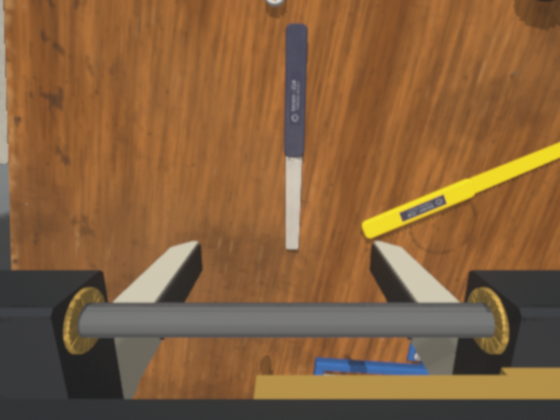

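The wrist view shows the blue bar alone, with its grip end at (296.5,25), the grip/blade joint at (294.5,156) and its tip at (292,249). The yellow tool is off to the right, with its near end at (370,230).

```bash
python3 - <<'E'
from h import *
import pickle
c=pickle.load(open('w2.pkl','rb'))
np.set_printoptions(precision=4,suppress=True)
e=plane(c,296.5,24.5,.008);j=plane(c,294.5,156.5,.008);t=plane(c,292,249,.005)
print(e,j,t,np.linalg.norm((t-e)[:2]),np.linalg.norm((j-e)[:2]))
d=(t-e)[:2];L=np.hypot(*d);d/=L;print('dir',d,np.degrees(np.arctan2(d[1],d[0])))
print('grip from end',e[:2]+d*.064,'from joint',j[:2]-d*.059,'from tip',t[:2]-d*.164)
print('width',plane(c,286,100,.008)-plane(c,305.5,100,.008))
print('yellow end',plane(c,370,237,.004),plane(c,362,226,.008))
s=env.read_state();print(s['tcp_rot'][:,1])
E
```

```text
[0.4762 0.4112 0.008 ] [0.4985 0.2911 0.008 ] [0.5163 0.1891 0.005 ] 0.22575430031818847 0.12223322160752832
dir [ 0.1773 -0.9842] -79.78620229262481
grip from end [0.4876 0.3483] from joint [0.4881 0.3491] from tip [0.4872 0.3505]
width [-0.0189 -0.0037  0.    ]
yellow end [0.5988 0.2194 0.004 ] [0.5857 0.2313 0.008 ]
[ 0.9824  0.1868 -0.0006]
```

Request:
{"op": "drive_tool", "data": {
  "increments": [
    [0, 0, -0.07, -0.08, 0.8, -0.8, 100],
    [0, 0, 0, -0.08, 0.8, -0.8, 100],
    [0, 0, 0, -0.08, 0.8, -0.8, 100],
    [0, 0, 0, -0.08, 0.8, -0.8, 100],
    [0, 0, 0, 0, 0, -0.9, 100],
    [0, 0, 0, 0, 0, -0.9, 100],
    [0, 0, 0, 0, 0, -0.4, 100],
    [0, 0, 0, 0, 0, 0, 100]
  ]
}}

```text
t: 5.68
eef_pos: [0.4903, 0.3437, 0.0394]
tcp_rot: [[-0.001, 0.985, 0.172], [-0.001, 0.172, -0.985], [-1.0, -0.001, 0.001]]
contact_force: [0.3, -0.2, -0.4]
grip_width: 0.0566
```

Request:
{"op": "drive_tool", "data": {
  "increments": [
    [0, 0, 0, -0.08, 0.17, -0.25, 100],
    [0, 0, 0, 0, 0, -0.25, 100],
    [0, 0, 0, 0, 0, 0, 100]
  ]
}}

```text
t: 6.05
eef_pos: [0.4873, 0.3498, 0.0243]
tcp_rot: [[-0.001, 0.985, 0.173], [-0.0, 0.173, -0.985], [-1.0, -0.001, 0.0]]
contact_force: [0.5, 0.3, -0.1]
grip_width: 0.0564
```

Request:
{"op": "drive_tool", "data": {
  "increments": [
    [0, 0, 0, 0, 0, 0, 255],
    [0, 0, 0, 0, 0, 0, 255],
    [0, 0, 0, 0, 0, 0, 255],
    [0, 0, 0, 0, 0, 0, 255]
  ],
  "squeeze": 45
}}

```text
t: 6.55
eef_pos: [0.4878, 0.3498, 0.0248]
tcp_rot: [[-0.0, 0.985, 0.173], [0.0, 0.173, -0.985], [-1.0, -0.0, -0.0]]
contact_force: [0.4, 0.2, 0.6]
grip_width: 0.0211
```

Request:
{"op": "drive_tool", "data": {
  "increments": [
    [0, 0, 0, 0, 0, 0.35, 255],
    [0, 0, 0, 0, 0, 0.35, 255],
    [0, 0, 0.47, 0.3, -0.63, 0, 255],
    [0, 0, 0.47, 0.3, -0.63, 0, 255],
    [0, 0, 0.47, 0.3, -0.63, 0, 255],
    [0, 0, 0.47, 0.3, -0.63, 0, 255],
    [0, 0, 0, 0, 0, 0, 255]
  ]
}}

```text
t: 7.42
eef_pos: [0.5252, 0.2716, 0.0464]
tcp_rot: [[0.001, 0.909, 0.418], [-0.001, 0.418, -0.909], [-1.0, 0.001, 0.002]]
contact_force: [0.0, -0.4, -1.1]
grip_width: 0.0202
```

```bash
python3 - <<'E'
from h import *
im,c=snap("scene","pics/s3.png"); im2,c2=snap("side","pics/d3.png")
o=np.hstack([cv2.resize(im[100:240,140:380],None,fx=1.65,fy=1.65),cv2.resize(im2[170:310,120:360],None,fx=1.65,fy=1.65)])
cv2.imwrite("pics/b3.png",o[:,:,::-1])
E
```

```text
(no output)
```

View pics/b3.png

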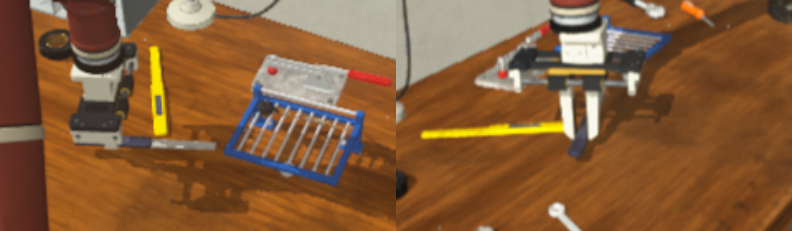

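```bash
python3 - <<'E'
from h import *
s=env.read_state();p=s['eef_pos'];d=s['tcp_rot'][:2,2]
c=env.get_calibration('scene')
t=np.array([*(p[:2]+.164*d),.026]);print(t,proj(c,t))
a=cv2.imread('pics/s3.png')
cv2.imwrite('pics/c3.png',cv2.resize(a[165:215,210:310],None,fx=8,fy=8,interpolation=2))
E
```

```text
[0.59265518 0.12636224 0.026     ] [269.39883542 186.77799413]
```

View pics/c3.png

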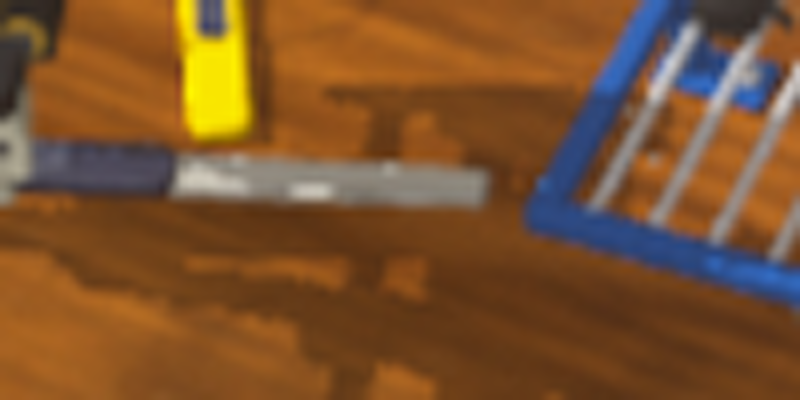

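Request:
{"op": "drive_tool", "data": {
  "increments": [
    [0, 0, 0, 0.43, -0.89, 0, 255],
    [0, 0, 0, 0.43, -0.89, 0, 255],
    [0, 0, 0, 0.43, -0.89, 0, 255],
    [0, 0, 0, 0.43, -0.89, 0, 255],
    [0, 0, 0, 0.43, -0.89, 0, 255],
    [0, 0, 0, 0, 0, 0, 255],
    [0, 0, 0, 0, 0, 0, 255]
  ]
}}

```text
t: 8.4
eef_pos: [0.5874, 0.1433, 0.0456]
tcp_rot: [[-0.001, 0.906, 0.424], [0.002, 0.424, -0.906], [-1.0, -0.0, -0.002]]
contact_force: [-0.1, 0.5, -2.6]
grip_width: 0.0202
```

```bash
python3 - <<'E'
from h import *
s=env.read_state();p=s['eef_pos'];d=s['tcp_rot'][:2,2]
c=env.get_calibration('scene')
t=np.array([*(p[:2]+.164*d),.026]);print(t,proj(c,t))
a=env.snapshot('scene')[:,:,::-1]
cv2.imwrite('pics/c4.png',cv2.resize(a[130:220,240:370],None,fx=6,fy=6,interpolation=2))
E
```

```text
[ 0.65695588 -0.00524245  0.026     ] [325.52100413 187.89920264]
```

View pics/c4.png

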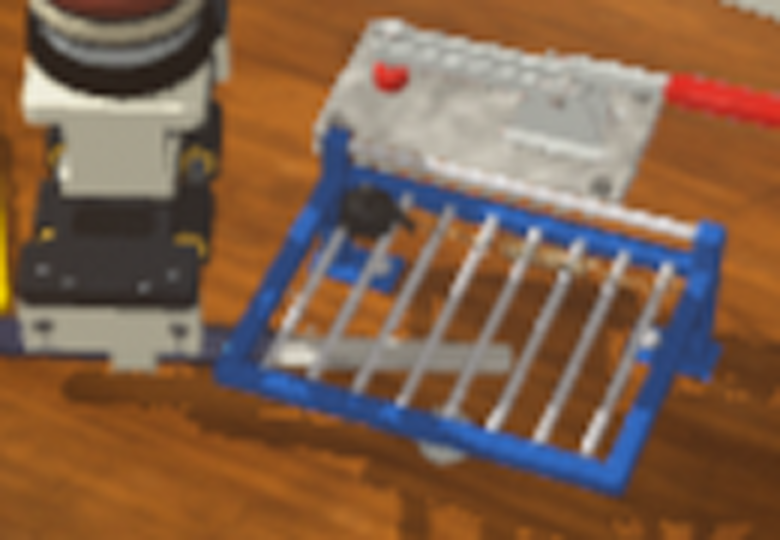

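Request:
{"op": "drive_tool", "data": {
  "increments": [
    [0, 0, 0, 0.16, -0.36, 0, 255],
    [0, 0, 0, 0, 0, -0.3, 255],
    [0, 0, 0, 0, 0, -0.3, 255],
    [0, 0, 0, 0, 0, 0, 255]
  ]
}}

```text
t: 8.95
eef_pos: [0.5919, 0.13, 0.0263]
tcp_rot: [[-0.003, 0.906, 0.423], [-0.0, 0.423, -0.906], [-1.0, -0.003, -0.001]]
contact_force: [-0.1, 0.2, -1.3]
grip_width: 0.0202
```

Request:
{"op": "drive_tool", "data": {
  "increments": [
    [0, 0, 0, -0.3, -0.14, 0, 255],
    [0, 0, 0, -0.3, -0.14, 0, 255],
    [0, 0, 0, -0.3, -0.14, 0, 255],
    [0, 0, 0, -0.3, -0.14, 0, 255],
    [0, 0, 0, 0, 0, 0, 255]
  ]
}}

```text
t: 9.57
eef_pos: [0.556, 0.1124, 0.0278]
tcp_rot: [[-0.001, 0.907, 0.422], [-0.0, 0.422, -0.907], [-1.0, -0.001, -0.0]]
contact_force: [0.6, -0.1, -2.2]
grip_width: 0.0201
```

```bash
python3 - <<'E'
from h import *
a=env.snapshot('scene')[:,:,::-1]
cv2.imwrite('pics/c5.png',cv2.resize(a[130:220,240:370],None,fx=6,fy=6,interpolation=2))
E
```

```text
(no output)
```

View pics/c5.png

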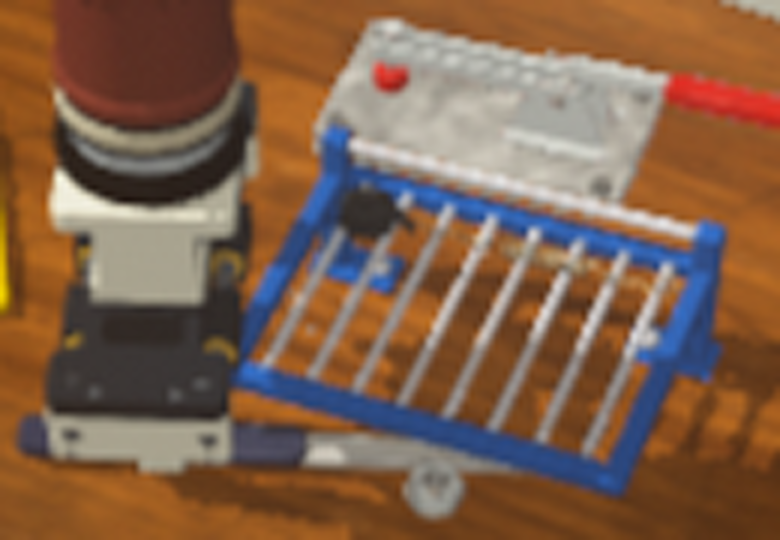

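The blade is behind the nut and pushing it. The nut is now in view in front of the rail at about (312,212), so I'll continue the sweep.

Request:
{"op": "drive_tool", "data": {
  "increments": [
    [0, 0, 0, -0.4, -0.19, 0, 255],
    [0, 0, 0, -0.4, -0.19, 0, 255],
    [0, 0, 0, -0.4, -0.19, 0, 255],
    [0, 0, 0, -0.4, -0.19, 0, 255],
    [0, 0, 0, -0.4, -0.19, 0, 255],
    [0, 0, 0, -0.3, -0.14, 0, 255],
    [0, 0, 0, 0, 0, 0, 255]
  ]
}}

```text
t: 10.5
eef_pos: [0.4871, 0.0799, 0.0276]
tcp_rot: [[-0.001, 0.907, 0.422], [-0.0, 0.422, -0.907], [-1.0, -0.001, -0.0]]
contact_force: [0.2, 0.3, -1.4]
grip_width: 0.0202
```

```bash
python3 - <<'E'
from h import *
c=env.get_calibration('scene')
a=env.snapshot('scene')[:,:,::-1]
cv2.imwrite('pics/c6.png',cv2.resize(a[150:240,240:370],None,fx=6,fy=6,interpolation=2))
E
```

```text
(no output)
```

View pics/c6.png

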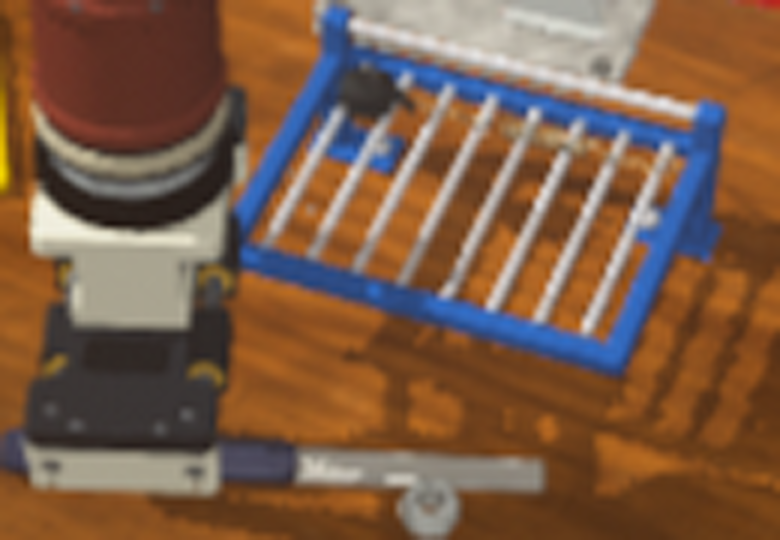

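```bash
python3 - <<'E'
from h import *
c=env.get_calibration('scene')
R=np.array([[.9929,-.119],[.119,.9929]]);o=np.array([.6415,.0098])
n=plane(c,240+431/6,150+508/6,.008)[:2]
s=env.read_state();t=s['eef_pos'][:2]+.162*s['tcp_rot'][:2,2]
t2=plane(c,240+540/6,150+474/6,.006)[:2]
for x in(n,t,t2):print(x,R.T@(x-o),np.hypot(*(x-o)))
E
```

```text
[ 0.51375372 -0.03689378] [-0.13239584 -0.03116045] 0.13601257951403192
[ 0.5564341  -0.06658066] [-0.09355124 -0.06571552] 0.11432503494568258
[ 0.55226349 -0.06804836] [-0.09786688 -0.06667649] 0.11842095093839534
```

The nut is at rack x -0.132, y -0.031, so it is out, and the tip is at x -0.094, clear of the deck. I'll lower the bar, let it go with a partial opening, and raise the arm.

Request:
{"op": "drive_tool", "data": {
  "increments": [
    [0, 0, 0, 0, 0, -0.1, 255],
    [0, 0, 0, 0, 0, 0, 255],
    [0, 0, 0, 0, 0, 0, 170],
    [0, 0, 0, 0, 0, 0, 170],
    [0, 0, 0, 0, 0, 0, 170],
    [0, 0, 0, 0, 0, 0, 170]
  ]
}}

```text
t: 11.3
eef_pos: [0.488, 0.0804, 0.0246]
tcp_rot: [[-0.0, 0.906, 0.422], [-0.0, 0.422, -0.906], [-1.0, -0.0, -0.0]]
contact_force: [0.2, 1.2, 0.2]
grip_width: 0.0308
```

Request:
{"op": "drive_tool", "data": {
  "increments": [
    [0, 0, 0, 0, 0, 0.3, 170],
    [0, 0, 0, 0, 0, 0.6, 170],
    [0, 0, 0, 0, 0, 1, 170],
    [0, 0, 0, 0, 0, 1, 170],
    [0, 0, 0, -0.2, 0.8, 1, 170],
    [0, 0, 0, -0.2, 0.8, 1, 170],
    [0, 0, 0, -0.2, 0.8, 0.5, 170],
    [0, 0, 0, 0, 0.8, 0, 170],
    [0, 0, 0, 0, 0, 0, 170]
  ]
}}

```text
t: 12.42
eef_pos: [0.4696, 0.1783, 0.1872]
tcp_rot: [[0.001, 0.905, 0.426], [0.001, 0.426, -0.905], [-1.0, 0.001, -0.001]]
contact_force: [0.6, -0.1, -0.2]
grip_width: 0.0313
```

```bash
python3 - <<'E'
from h import *
a=env.snapshot('scene')[:,:,::-1]
cv2.imwrite('pics/s7.png',a)
cv2.imwrite('pics/c7.png',cv2.resize(a[150:250,220:350],None,fx=6,fy=6,interpolation=2))
print(env.read_state()['t'])
E
```

```text
12.475
```

View pics/c7.png

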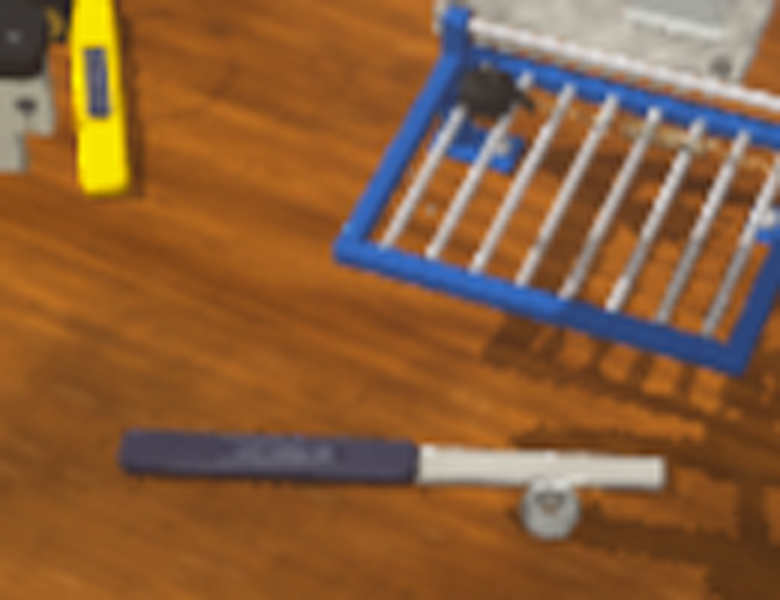

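View pics/s7.png

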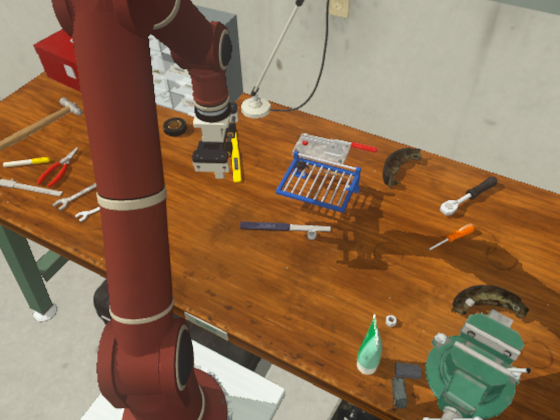

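The bar lies flat in front of the rack, with its tip at (330,229). The nut is in the open beside the blade at (311,235), and the spare nut is unmoved at (391,321).

```bash
python3 - <<'E'
from h import *
print(env.finish_job(), env.read_state()['t'])
E
```

```text
the job is handed in; nothing more can be done
the job is handed in; nothing more can be done
```

I gripped the bar by its blue grip, slid the blade under the rack from the left end behind the nut, and swept the nut out of the front. I then laid the bar down in front of the rack, opened the gripper and raised the arm. The job was handed in after about 12.5 s on the robot's clock.

The last checks, from the scene camera and the arm's readings, all agreed with the task to within about 5 mm:
- **Nut:** its centre is at about x -0.132, y -0.031 in the rack frame. That is 62 mm in front of the deck edge and 136 mm from the rack's middle.
- **Bar:** it lies flat and let go, with its tip at x of about -0.094 to -0.098, outside the deck. The arm's pose and the camera put the tip about 4 mm apart.
- **Spare nut:** it is at the same pixel as at the start.
- **Robot:** the gripper is clear of everything, at 0.187 m height, with wrist force near zero.

No check failed, but `finish_job` gives no verdict.

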